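# Clear the hook stand and hang up the evidence caddy

## Robot

A 7-joint arm with a two-finger parallel gripper is mounted at the origin on the work surface. World frame = base frame: x ahead of the robot, y to its left, z up, the work surface at z = 0. Lengths are in m, angles in rad, forces in N, time in s.
With the tool pointing down it reaches from about 0.425 to 0.925 m from the base axis. Payload 6.8 kg.
Tool frame: the origin (TCP) lies between the finger pads; the fingertips stand 25 mm ahead of it and the grasp point (between the pads) lies 6 mm ahead of it (tip_extent is the distance from the TCP to the fingertips, in m); z points along the fingers, y is the direction in which the jaws open and shut (so a half turn about z gives the same grasp; the last joint's range is limited). The gripper opens to 88 mm and grips with 3 to 60 N. Pads are 20 mm wide; open, the fingers measure 115 mm over their backs; the gripper's body (75 mm by 178 mm) begins 61 mm behind the grasp point.
Start: joints at [-1.256, 0.477, 0.022, 1.555, -0.011, 1.109, -0.083], TCP at [0.277, 0.616, 0.219] pointing down, gripper open.
Joint ranges: [-2.96, 2.96], [-0.34, 2.1], [-1.41, 1.46], [0.24, 2.44], [-1.37, 4.51], [0.17, 1.92], [-2.96, 2.96]. Speed limits (rad/s): [2.39, 2.39, 3.14, 3.14, 3.14, 3.14, 3.14].

## Interface

Orientations are given as a 3x3 rotation matrix whose columns are the frame's x, y, z axes.
In Python, from workcell import * gives the robot as it stands.
- The arm moves only by the tool drive_tool, never from a script. Its argument "targets" is a list of rows, each a list of 6 numbers: the shift along the world's x, y, z each as a share of 200 mm, from -1 to 1, then the turn, a rotation vector about the world's x, y, z each as a share of 60 degrees, from -1 to 1. In form: [[dx, dy, dz, rx, ry, rz], ...]. A call has exactly 8 rows; each row shifts and turns the commanded pose from where the row before left it; what a row does not reach is not made up. A row lasts 1/12 s, in which the tool goes at most 41.7 mm and 7.16 degrees, less where a joint would pass 70% of its speed; a pose out of reach is approached as far as the arm can. A call with a number of a shift or a turn outside -1 to 1 is refused whole. A call with a gripper value outside its range is refused whole. "grip" is the gripper's target within -1 to 1 (fully open at 1, half-way at 0, shut at -1), set as the call begins (left out, the last holds). The fingers move at their own pace and stop on an object; "newtons" is the grip in N (left out, the last holds). Time passes only in rows, so rows that do not move let the fingers close, or fill a call up. It gives the time, the measured TCP pose, the force and the opening at its end, in the units of the state.
- observe(): the state, without advancing time (a new reading comes with each control period).
- grab_frame(name): name is "scene" or "top"; returns a dict with "img" (400x640x3 uint8, red, green, blue), "intrinsics" (3x3 intrinsics, pixels), "distortion" ([k1, k2, p1, p2, k3] as OpenCV has them; the pictures are not rectified), "rvec" (rotation vector, rad) and "tvec" (3), from world to camera coordinates, as OpenCV has them. Camera axes: x right, y down, z forward; pixel columns grow to the right and rows downward; lengths in m; the calibration is good to about 2 mm. A picture is of the moment at which its call begins. There is no depth.
- hand_in(): hands the job in, once; it reports no verdict.
Trained networks look in the newest picture that a camera, given by its name, has taken for a name from the list of things; names that differ only in an ending like _2 or _b are one class to them, and where a whole thing is asked for, a point or a joint stands for the part that bears it (a point fixed in the world has none). Each returns a list of dicts, best first, with "score" (0 to 1); they miss things now and then, are a little off and sometimes report something else, mostly with a low value. They report only what shows in the picture. A call takes as long as a camera call. They do not tell look-alikes from the thing itself.
- look_for(camera, target): "location" ([row, column] in pixels, amid what is visible of it).
- landmark_of(camera, target): "location" ([row, column] in pixels: a listed point, or the origin of a listed thing).
The state is a dict: "clock": time; "q": joint angles; "dq": joint speeds; "joint_torque": joint torques, N m; "position": TCP position; "tcp_rot": TCP orientation; "wrist_force": force on the tool from outside, world axes, zero at the start; "torque": the same for the moment, N m; "gripper_width": opening from 0.0 (shut) to 1.0 (fully open).
Only numpy, scipy, OpenCV 4.12 (cv2) and the standard library are available. Lean on these libraries where they do the work, as an engineer would, in place of code of your own. Each camera call takes 0.05 s, during which the arm holds its last target.

## Task

The tall bottle and the tall spray can crowd the hook stand on the evidence bench: first stand both of them upright in the shallow white tray. Then hang the metal caddy by its handle on the stand's hook, so that it hangs freely and still. Do not knock anything over, and leave everything else on the bench (tape roll, camera, stapler, mug, jar) where it is.

Things in the scene. Friction and masses are not known exactly. Their poses are not given: they have to be found in the camera images.
- stand: Fixed hook stand, white: a 16 mm square post 208 mm high, on a 90 x 120 x 12 mm foot that reaches from x -10 to x +80 mm. Origin on the table on the post's axis, z up. A single 8 mm round steel hook runs from the post along the stand's -x: its centre line goes through (x, z) = (0, 200), (-45, 185), (-75, 185), (-105, 215) mm at y = 0; the last point is the upturned open tip (its top at 219 mm)
- hook_seat (a point): Point on top of the hook's lowest stretch, 60 mm in front (-x) of the post's axis, 189 mm above the table; axes as the stand's. The 9 mm handle bar rests here, its centre line 4.5 mm higher
- tray: Fixed shallow white plastic tray, 220 mm (its x) x 130 mm (its y), 22 mm high, walls and floor about 4 mm thick. Origin at the centre of its underside
- caddy: Loose open-topped metal caddy, 85 mm (its x) x 130 mm (its y), 50 mm high, empty, about 0.22 kg, with a rigid upright arch handle of 9 mm round bar in its x = 0 plane: uprights at y = +-60.5 mm and a straight level top bar from y = -52 to +52 mm whose centre line is 120 mm above the underside. Origin at the centre of its underside
- caddy_bar (a point): Middle of the caddy's top handle bar, on its centre line, 120 mm above the caddy's underside; the bar runs along the caddy's y
- bottle: Loose tall white plastic bottle with a paper label, closed, 58 mm in diameter up to 140 mm, sloping shoulder to a 25 mm neck at 166 mm, grey cap 32 mm in diameter from 170 to 210 mm high (the top). About 0.26 kg. Origin at the centre of its underside, z up. Starts close to the hook, in front of its tip or at its side
- can: Loose tall bare-metal spray can, 52 mm in diameter up to 142 mm, plain white cap 41 mm in diameter from 152 to 190 mm high (the top). About 0.22 kg. Origin at the centre of its underside, z up. Starts close to the hook, in front of its tip or at its side
- tape: Bystander: low roll of clear tape lying flat, 86 mm outside, 72 mm inside diameter, 46 mm high, also close to the hook (the caddy hangs clear above it). Origin at the centre of its underside
- camera: Bystander: black compact camera standing on the table, about 62 mm (x, with lens) x 105 mm (y) x 66 mm high. Origin under its body
- stapler: Bystander: black stapler, 135 mm long (x), 34 mm wide, 45 mm high. Origin under its middle
- mug: Bystander: white mug, 78 mm in diameter, 88 mm high, handle at its +y. Origin under its middle
- jar: Bystander: small glass jar with white lid, 48 mm in diameter, 65 mm high. Origin under its middle
There are look-alikes about, which are no part of the job. Leave any purple look-alike of the can alone.

How it is judged:
By the outcome, as a careful person would: the job done as asked, in the order asked, and still so for the second after the job is handed in, with the robot touching nothing.
It also fails if it takes over 72 s, if anything falls off the work surface, if the arm or the gripper's body presses on something with over 40 N, if the wrist force passes 120 N, or if a joint passes its speed limit or range.

## Working session

There is one attempt and no reset: what is moved stays moved. The work goes in short steps, Python scripts to look and compute and a tool call to move; the robot and the scene stay as the last step left them, time stands still between calls to the robot, and variables do not carry over. Pictures are saved under pics/ and viewed, and the job is handed in when it is done.

Besides the shell and the picture viewer there is one more tool, called by a JSON object that holds its "name" and its "arguments", one argument or row to a line. drive_tool: Moves the arm, as the interface text tells. Shift numbers are shares of 200 mm and turn numbers shares of 60 degrees, none past 1 either way. Its arguments: {"type":"object","properties":{"targets":{"type":"array"},"grip":{"type":"number"},"newtons":{"type":"number"}},"required":["targets"]}

```bash
mkdir -p pics; ls
python3 - <<'E'
from workcell import *
import cv2
print(observe())
for n in("scene","top"):
    f=grab_frame(n); cv2.imwrite(f"pics/{n}0.png",f["img"][:,:,::-1])
    print(n,f["intrinsics"],f["distortion"],f["rvec"],f["tvec"])
    for t in["stand","hook_seat","tray","caddy","caddy_bar","bottle","can","tape","camera","stapler","mug","jar"]:
        try:
            L=landmark_of(n,t); print(t,[(round(d["score"],2),[round(float(x)) for x in d["location"]]) for d in L][:4])
        except Exception as e: print(t,e)
print(observe()["clock"])
E
```

```text
pics
{'clock': 0.0, 'q': array([-1.25612273,  0.47775799,  0.02236693,  1.55642185, -0.01146698,
        1.10927968, -0.08308209]), 'dq': array([-0.00177519,  0.00028754,  0.00039348, -0.00123315, -0.00249222,
       -0.00054591,  0.00208237]), 'joint_torque': array([-7.08736025e-04, -5.82837653e+01,  1.53449345e+00, -2.72607458e+01,
       -5.42425609e-02,  1.71270710e-02,  1.43014081e-04]), 'position': array([0.27674348, 0.61501706, 0.21852299]), 'tcp_rot': array([[-9.11966982e-01,  4.10263227e-01, -5.55526828e-04],
       [ 4.10263568e-01,  9.11965510e-01, -1.64736128e-03],
       [-1.69230448e-04, -1.73025151e-03, -9.99998489e-01]]), 'wrist_force': array([-0.95040058, -0.17964059, -0.09732626]), 'torque': array([-0.016447  ,  0.03918727,  0.0645921 ]), 'gripper_width': 1.0000767017473433}
scene [[403.89865181   0.         317.35441782]
 [  0.         403.89865181 198.76190894]
 [  0.           0.           1.        ]] [-0.07845631  0.          0.          0.          0.        ] [ 2.13908303  0.85133109 -0.40801006] [-0.44214688 -0.13364346  1.5836678 ]
stand [(0.94, [272, 335])
[... 437 characters left out ...]
6])]
top [[431.08990415   0.         318.8160313 ]
 [  0.         431.08990415 202.72450849]
 [  0.           0.           1.        ]] [-0.07941961  0.          0.          0.          0.        ] [ 2.14840068 -2.14617429  0.13235409] [0.01536528 0.60026492 1.08585604]
stand [(0.8, [162, 347]), (0.15, [246, 458])]
hook_seat [(0.56, [168, 355]), (0.49, [187, 322])]
tray [(0.6, [249, 460])]
caddy [(0.66, [238, 203])]
caddy_bar [(0.89, [238, 183])]
bottle [(0.81, [216, 363])]
can [(0.88, [177, 373]), (0.58, [140, 394]), (0.58, [136, 292])]
tape [(0.55, [187, 320])]
camera [(0.61, [274, 263]), (0.26, [168, 353])]
stapler [(0.97, [160, 437])]
mug [(0.95, [160, 226])]
jar [(0.73, [280, 386])]
1.3
```

View pics/scene0.png

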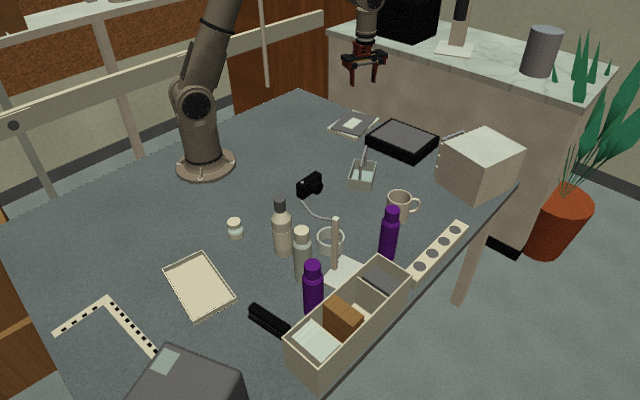

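View pics/top0.png

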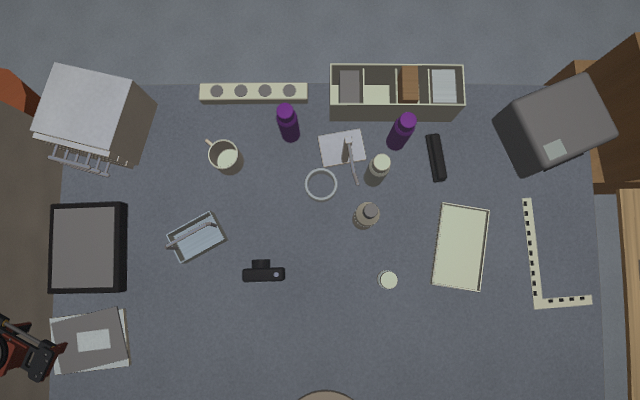

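Run:
```python
import cv2
a=cv2.imread('pics/scene0.png')[170:340,230:420]; cv2.imwrite('pics/scene0z.png',cv2.resize(a,None,fx=3.5,fy=3.5,interpolation=2)[:600])
a=cv2.imread('pics/top0.png')[100:260,270:480]; cv2.imwrite('pics/top0z.png',cv2.resize(a,None,fx=3.6,fy=3.6,interpolation=2))
```

```text
(no output)
```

View pics/scene0z.png

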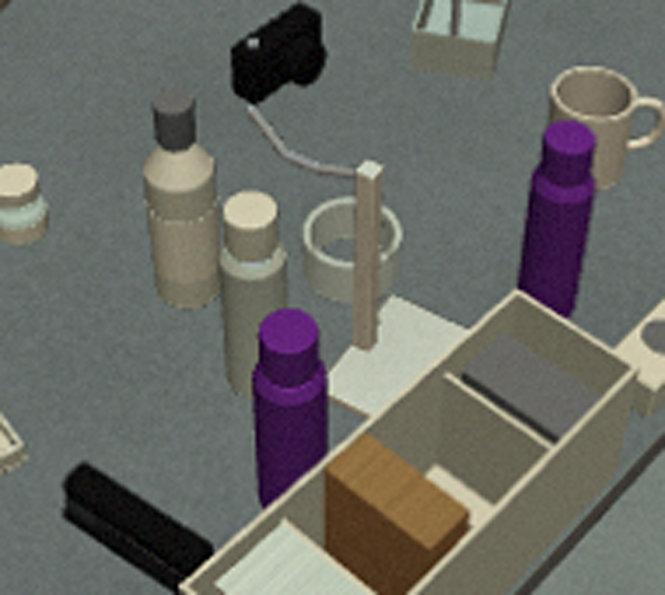

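View pics/top0z.png

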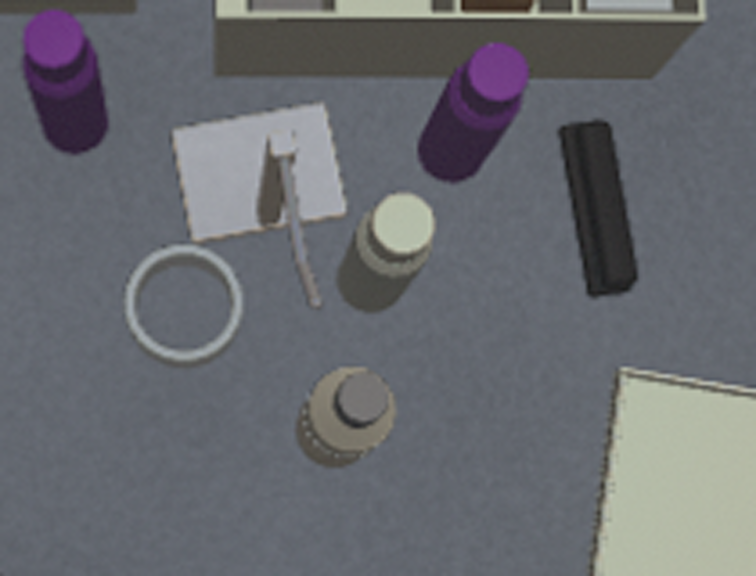

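```bash
cat > h.py <<'E'
import numpy as np,cv2
C={"scene":([[403.89865181,0,317.35441782],[0,403.89865181,198.76190894],[0,0,1]],[-0.07845631,0,0,0,0],[2.13908303,0.85133109,-0.40801006],[-0.44214688,-0.13364346,1.5836678]),
"top":([[431.08990415,0,318.8160313],[0,431.08990415,202.72450849],[0,0,1]],[-0.07941961,0,0,0,0],[2.14840068,-2.14617429,0.13235409],[0.01536528,0.60026492,1.08585604])}
C={k:[np.array(x,float) for x in v] for k,v in C.items()}
def bp(cam,u,v,z):
    K,D,r,t=C[cam]; R=cv2.Rodrigues(r)[0]
    p=cv2.undistortPoints(np.array([[[u,v]]],float),K,D)[0,0]
    d=R.T@np.array([p[0],p[1],1]); o=-R.T@t
    return o+d*(z-o[2])/d[2]
def pr(cam,P):
    K,D,r,t=C[cam]; return cv2.projectPoints(np.atleast_2d(np.array(P,float)),r,t,K,D)[0][:,0]
E
python3 - <<'E'
from h import *
np.set_printoptions(precision=4,suppress=True)
a=cv2.imread('pics/top0.png')
cv2.imwrite('pics/caddyz.png',cv2.resize(a[200:275,155:240],None,fx=7,fy=7,interpolation=2))
cv2.imwrite('pics/trayz.png',cv2.resize(a[190:300,420:500],None,fx=5,fy=5,interpolation=2))
b=cv2.imread('pics/scene0.png')
cv2.imwrite('pics/caddys.png',cv2.resize(b[140:200,335:390],None,fx=9,fy=9,interpolation=2))
Z=lambda x,y:(270+x/3.6-.36,100+y/3.6-.36)
S=lambda x,y:(230+x/3.5-.36,170+y/3.5-.36)
print("can",bp("top",*Z(404,223),.19),bp("scene",*S(251,208),.19))
print("bottle",bp("top",*Z(362,397),.21),bp("scene",*S(174,100),.21))
print("post",bp("top",*Z(283,142),.208),bp("scene",*S(370,168),.208))
for p in[(173,130),(322,103),(346,213),(195,240)]: print("foot",bp("top",*Z(*p),.012))
print("tip",bp("top",*Z(315,303),.217))
print("tape",bp("top",*Z(184,303),.046))
print('purple',bp("top",*Z(498,72),.19),bp("top",*Z(54,38),.19))
print('jar',bp("top",388,280,.065),'camera',bp('top',263,272,.066),'mug',bp('top',223,155,.088))
E
```

```text
can [ 0.6754 -0.13    0.19  ] [ 0.6773 -0.1266  0.19  ]
bottle [ 0.5614 -0.0994  0.21  ] [ 0.5637 -0.0973  0.21  ]
post [ 0.7233 -0.0523  0.208 ] [ 0.7248 -0.05    0.208 ]
foot [0.7893 0.0197 0.012 ]
foot [ 0.8106 -0.094   0.012 ]
foot [ 0.7245 -0.111   0.012 ]
foot [0.7037 0.0029 0.012 ]
tip [ 0.6187 -0.0706  0.217 ]
tape [0.6494 0.011  0.046 ]
purple [ 0.7757 -0.1932  0.19  ] [0.7987 0.0948 0.19  ]
jar [ 0.4019 -0.1577  0.065 ] camera [0.4213 0.1555 0.066 ] mug [0.7169 0.2607 0.088 ]
```

View pics/caddyz.png

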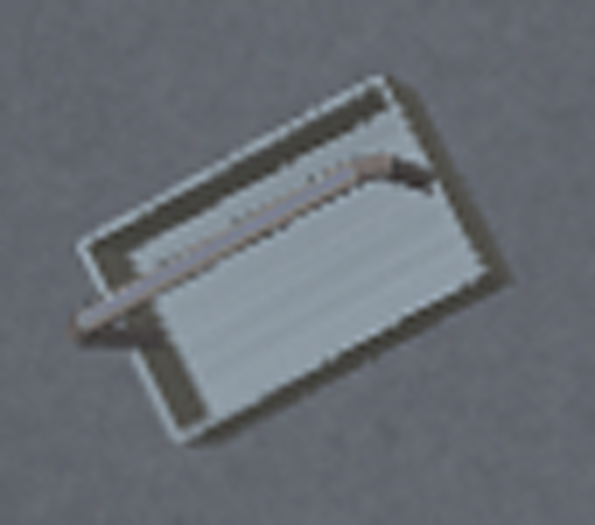

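View pics/trayz.png

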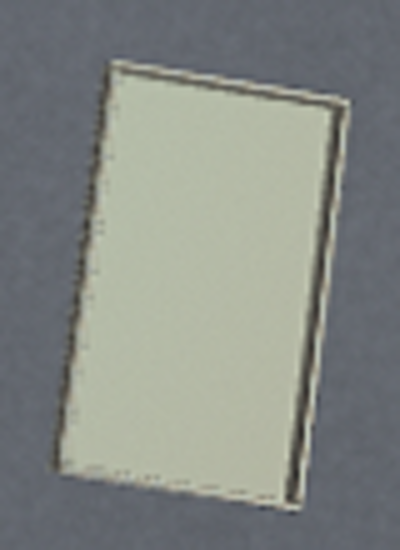

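View pics/caddys.png

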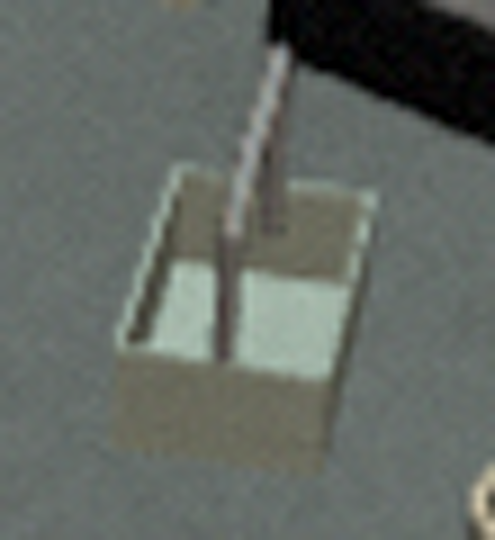

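Run:
```python
from h import *
np.set_printoptions(precision=4,suppress=True)
T=lambda x,y:(420+x/5-.4,190+y/5-.4)
q=[bp("top",*T(*p),.022)[:2] for p in[(110,60),(349,101),(299,508),(55,470)]]
print("tray",np.array(q),np.mean(q,0), np.linalg.norm(q[1]-q[0]),np.linalg.norm(q[2]-q[1]), (q[3]-q[0]+q[2]-q[1])/440e-3)
Q=lambda x,y:(155+x/7-.43,200+y/7-.43)
c=np.array([bp("top",*Q(*p),.05)[:2] for p in[(80,243),(382,77),(180,440)]]);print("rim",c,"centre",(c[1]+c[2])/2,'y dir',np.rad2deg(np.arctan2(*(c[1]-c[0])[::-1])),np.linalg.norm(c[1]-c[0]),np.linalg.norm(c[2]-c[0]))
b=np.array([bp("top",*Q(*p),.12)[:2] for p in[(84,325),(372,165)]]);print("bar",b,b.mean(0),np.rad2deg(np.arctan2(*(b[1]-b[0])[::-1])),np.linalg.norm(b[1]-b[0]))
S=lambda x,y:(335+x/9-.44,140+y/9-.44)
for p in[(235,225),(283,55)]:print("sc bar",bp("scene",*S(*p),.12))
for p in[(125,343),(332,377),(375,195),(180,168)]:print("sc rim",bp("scene",*S(*p),.05))
```

```text
tray [[ 0.6058 -0.3111]
 [ 0.5838 -0.4397]
 [ 0.3697 -0.4036]
 [ 0.3903 -0.2753]] [ 0.4874 -0.3574] 0.1304796164540637 0.21707552276740336 [-0.9763  0.1635]
rim [[0.516  0.4133]
 [0.5782 0.3014]
 [0.4437 0.3725]] centre [0.5109 0.3369] y dir -60.89962450478032 0.1280179905830494 0.08304273636787593
bar [[0.4834 0.3847]
 [0.5394 0.2851]] [0.5114 0.3349] -60.659455974253795 0.11429894763757222
sc bar [0.5488 0.2795 0.12  ]
sc bar [0.4884 0.3853 0.12  ]
sc rim [0.5083 0.2677 0.05  ]
sc rim [0.5813 0.3059 0.05  ]
sc rim [0.5182 0.4165 0.05  ]
sc rim [0.4464 0.3765 0.05  ]
```

{"name": "drive_tool", "arguments": {
  "targets": [
    [0.06, -0.15, 0.04, 0, 0, 0],
    [0.06, -0.15, 0.04, 0, 0, 0],
    [0.06, -0.15, 0.04, 0, 0, 0],
    [0.06, -0.15, 0.04, 0, 0, 0],
    [0.06, -0.15, 0.04, 0, 0, 0],
    [0.06, -0.15, 0.04, 0, 0, 0],
    [0.06, -0.15, 0.04, 0, 0, 0],
    [0.06, -0.15, 0.04, 0, 0, 0]
  ],
  "grip": 0.4,
  "newtons": 25
}}

```text
clock: 1.97
position: [0.3734, 0.374, 0.284]
tcp_rot: [[-0.912, 0.41, 0.0], [0.41, 0.912, 0.0], [-0.0, 0.001, -1.0]]
wrist_force: [0.8, -0.5, 0.5]
gripper_width: 0.701
```

{"name": "drive_tool", "arguments": {
  "targets": [
    [0.06, -0.15, 0.03, 0, 0, 0],
    [0.06, -0.15, 0.03, 0, 0, 0],
    [0.06, -0.15, 0.03, 0, 0, 0],
    [0.06, -0.15, 0.03, 0, 0, 0],
    [0.06, -0.15, 0.03, 0, 0, 0],
    [0.06, -0.15, 0.03, 0, 0, 0],
    [0.06, -0.15, 0.03, 0, 0, 0],
    [0.06, -0.15, 0.03, 0, 0, 0]
  ]
}}

```text
clock: 2.63
position: [0.4693, 0.134, 0.3321]
tcp_rot: [[-0.912, 0.41, 0.001], [0.41, 0.912, 0.001], [-0.0, 0.001, -1.0]]
wrist_force: [0.7, 0.4, 0.1]
gripper_width: 0.701
```

{"name": "drive_tool", "arguments": {
  "targets": [
    [0.058, -0.145, 0, 0, 0, 0],
    [0.058, -0.145, 0, 0, 0, 0],
    [0.058, -0.145, 0, 0, 0, 0],
    [0.058, -0.145, 0, 0, 0, 0],
    [0.058, -0.145, 0, 0, 0, 0],
    [0.058, -0.145, 0, 0, 0, 0],
    [0.058, -0.145, 0, 0, 0, 0],
    [0.058, -0.145, 0, 0, 0, 0]
  ]
}}

```text
clock: 3.3
position: [0.5621, -0.0978, 0.3317]
tcp_rot: [[-0.912, 0.41, 0.001], [0.41, 0.912, 0.0], [-0.0, 0.0, -1.0]]
wrist_force: [0.0, 0.3, -1.2]
gripper_width: 0.699
```

Run:
```python
from workcell import *
import cv2
from h import pr
o=observe();print(o["position"],o["q"])
a=grab_frame("scene")["img"][:,:,::-1]; cv2.imwrite("pics/s1.png",cv2.resize(a[110:290,210:400],None,fx=3.3,fy=3.3,interpolation=2))
```

```text
[ 0.56213876 -0.09779886  0.33170957] [-0.36156143  0.22765618  0.51800946  1.69245833 -0.11827378  1.25207502
  1.33074527]
```

View pics/s1.png

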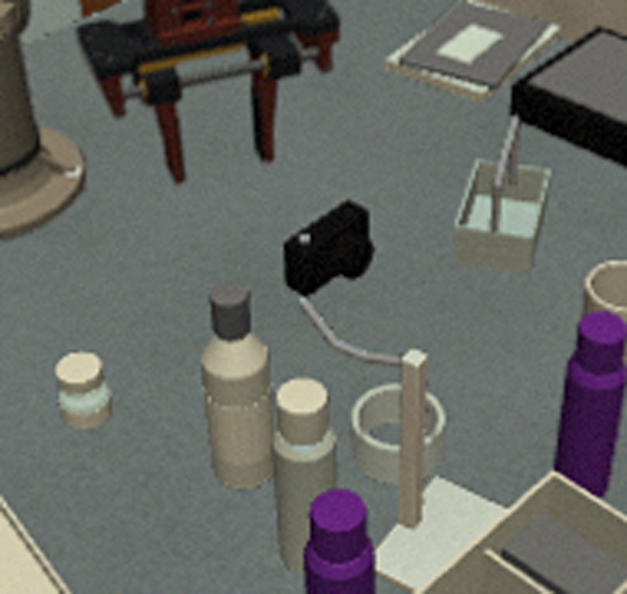

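{"name": "drive_tool", "arguments": {
  "targets": [
    [0, 0, -0.13, 0, 0, 0],
    [0, 0, -0.13, 0, 0, 0],
    [0, 0, -0.13, 0, 0, 0],
    [0, 0, -0.11, 0, 0, 0],
    [0, 0, -0.09, 0, 0, 0],
    [0, 0, -0.05, 0, 0, 0],
    [0, 0, -0.03, 0, 0, 0],
    [0, 0, 0, 0, 0, 0]
  ]
}}

```text
clock: 4.02
position: [0.5614, -0.0962, 0.1968]
tcp_rot: [[-0.912, 0.41, -0.001], [0.41, 0.912, 0.0], [0.001, -0.001, -1.0]]
wrist_force: [-0.4, 0.8, -0.3]
gripper_width: 0.701
```

{"name": "drive_tool", "arguments": {
  "targets": [
    [0, 0, 0, 0, 0, 0],
    [0, 0, 0, 0, 0, 0],
    [0, 0, 0, 0, 0, 0],
    [0, 0, 0, 0, 0, 0],
    [0, 0, 0, 0, 0, 0],
    [0, 0, 0, 0, 0, 0],
    [0, 0, 0, 0, 0, 0],
    [0, 0, 0, 0, 0, 0]
  ],
  "grip": -1,
  "newtons": 25
}}

```text
clock: 4.68
position: [0.5622, -0.0967, 0.198]
tcp_rot: [[-0.912, 0.41, 0.001], [0.41, 0.912, -0.0], [-0.001, 0.0, -1.0]]
wrist_force: [-0.5, -1.0, 3.9]
gripper_width: 0.352
```

{"name": "drive_tool", "arguments": {
  "targets": [
    [0, 0, 0.06, 0, 0, 0],
    [0, 0, 0.12, 0, 0, 0],
    [0, 0, 0.14, 0, 0, 0],
    [-0.04, -0.08, 0.08, 0, 0, 0],
    [-0.07, -0.14, 0, 0, 0, 0],
    [-0.07, -0.14, 0, 0, 0, 0],
    [-0.07, -0.14, 0, 0, 0, 0],
    [-0.07, -0.14, 0, 0, 0, 0]
  ]
}}

```text
clock: 5.35
position: [0.4963, -0.2251, 0.2775]
tcp_rot: [[-0.912, 0.41, -0.001], [0.41, 0.912, 0.001], [0.001, 0.0, -1.0]]
wrist_force: [0.7, -1.4, -3.7]
gripper_width: 0.355
```

{"name": "drive_tool", "arguments": {
  "targets": [
    [-0.07, -0.14, 0, 0, 0, 0],
    [-0.07, -0.14, 0, 0, 0, 0],
    [-0.07, -0.14, 0, 0, 0, 0],
    [-0.05, -0.12, 0, 0, 0, 0],
    [-0.035, -0.08, 0, 0, 0, 0],
    [0, 0, 0, 0, 0, 0],
    [0, 0, 0, 0, 0, 0],
    [0, 0, 0, 0, 0, 0]
  ]
}}

```text
clock: 6.02
position: [0.439, -0.3472, 0.2772]
tcp_rot: [[-0.912, 0.41, -0.001], [0.41, 0.912, 0.001], [0.001, 0.001, -1.0]]
wrist_force: [0.7, 0.1, -3.1]
gripper_width: 0.353
```

Run:
```python
from workcell import *
import cv2
o=observe();print(o["position"],o["q"],o["wrist_force"])
a=grab_frame("scene")["img"][:,:,::-1]; cv2.imwrite("pics/s2.png",cv2.resize(a[150:340,130:350],None,fx=3,fy=3,interpolation=2))
```

```text
[ 0.43899178 -0.34719496  0.27720485] [ 0.03495234  0.26468879  0.64337153  1.79747496 -0.17453061  1.1378437
  1.88431343] [ 0.71835104  0.14933034 -3.07821632]
```

View pics/s2.png

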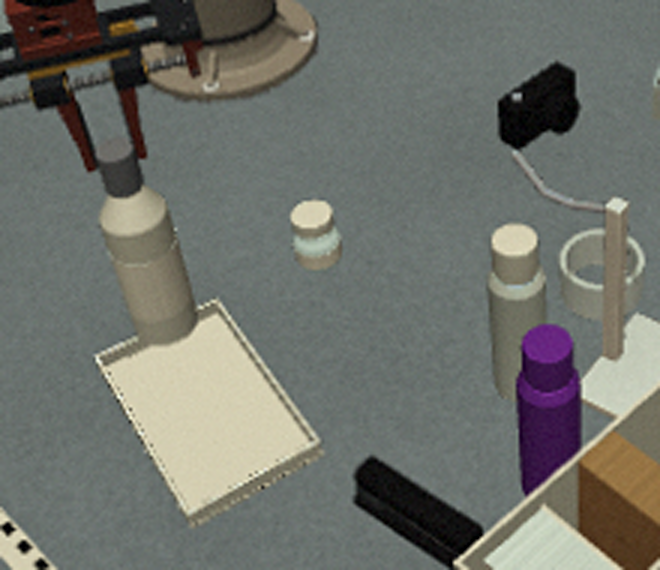

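{"name": "drive_tool", "arguments": {
  "targets": [
    [0, 0, -0.08, 0, 0, 0],
    [0, 0, -0.1, 0, 0, 0],
    [0, 0, -0.09, 0, 0, 0],
    [0, 0, -0.05, 0, 0, 0],
    [0, 0, -0.03, 0, 0, 0],
    [0, 0, -0.02, 0, 0, 0],
    [0, 0, 0, 0, 0, 0],
    [0, 0, 0, 0, 0, 0]
  ]
}}

```text
clock: 6.73
position: [0.4392, -0.3486, 0.2041]
tcp_rot: [[-0.912, 0.41, 0.001], [0.41, 0.912, -0.0], [-0.001, -0.0, -1.0]]
wrist_force: [-0.3, -0.3, -1.8]
gripper_width: 0.354
```

{"name": "drive_tool", "arguments": {
  "targets": [
    [0, 0, 0, 0, 0, 0],
    [0, 0, 0, 0, 0, 0],
    [0, 0, 0, 0, 0, 0],
    [0, 0, 0, 0, 0, 0],
    [0, 0, 0.05, 0, 0, 0],
    [0, 0, 0.15, 0, 0, 0],
    [0, 0, 0.2, 0, 0, 0],
    [0, 0, 0.2, 0, 0, 0]
  ],
  "grip": 0.4
}}

```text
clock: 7.4
position: [0.438, -0.3483, 0.3253]
tcp_rot: [[-0.912, 0.411, -0.001], [0.411, 0.912, 0.0], [0.001, -0.0, -1.0]]
wrist_force: [0.8, -0.0, -0.0]
gripper_width: 0.697
```

{"name": "drive_tool", "arguments": {
  "targets": [
    [0.13, 0.12, 0, 0, 0, 0],
    [0.13, 0.12, 0, 0, 0, 0],
    [0.13, 0.12, 0, 0, 0, 0],
    [0.13, 0.12, 0, 0, 0, 0],
    [0.13, 0.12, 0, 0, 0, 0],
    [0.13, 0.12, 0, 0, 0, 0],
    [0.13, 0.12, 0, 0, 0, 0],
    [0.13, 0.12, 0, 0, 0, 0]
  ]
}}

```text
clock: 8.07
position: [0.6479, -0.1551, 0.3246]
tcp_rot: [[-0.912, 0.41, 0.001], [0.41, 0.912, -0.0], [-0.001, 0.0, -1.0]]
wrist_force: [-0.2, -0.5, 0.0]
gripper_width: 0.698
```

Run:
```python
from workcell import *
import cv2
o=observe();print(o["position"],o["q"],o["wrist_force"])
a=grab_frame("scene")["img"][:,:,::-1]; cv2.imwrite("pics/s3.png",cv2.resize(a[150:340,130:350],None,fx=3,fy=3,interpolation=2))
```

```text
[ 0.64791676 -0.1551056   0.32460784] [-0.23685526  0.42561525  0.54824874  1.47333114 -0.22511368  1.30472551
  1.47863446] [-0.1613735  -0.4757783   0.04086007]
```

View pics/s3.png

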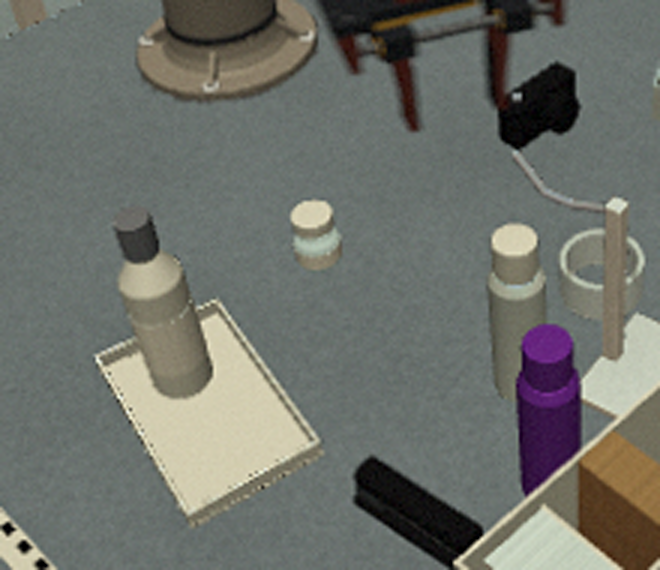

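{"name": "drive_tool", "arguments": {
  "targets": [
    [0.14, 0.135, 0, 0, 0, 0],
    [0, 0, -0.12, 0, 0, 0],
    [0, 0, -0.15, 0, 0, 0],
    [0, 0, -0.15, 0, 0, 0],
    [0, 0, -0.12, 0, 0, 0],
    [0, 0, -0.1, 0, 0, 0],
    [0, 0, -0.05, 0, 0, 0],
    [0, 0, -0.028, 0, 0, 0]
  ]
}}

```text
clock: 8.78
position: [0.6742, -0.1293, 0.1789]
tcp_rot: [[-0.912, 0.41, -0.002], [0.41, 0.912, 0.0], [0.002, -0.001, -1.0]]
wrist_force: [0.0, -0.1, 0.4]
gripper_width: 0.698
```

{"name": "drive_tool", "arguments": {
  "targets": [
    [0, 0, 0, 0, 0, 0],
    [0, 0, 0, 0, 0, 0],
    [0, 0, 0, 0, 0, 0],
    [0, 0, 0, 0, 0, 0],
    [0, 0, 0, 0, 0, 0],
    [0, 0, 0, 0, 0, 0],
    [0, 0, 0, 0, 0, 0],
    [0, 0, 0, 0, 0, 0]
  ],
  "grip": -1,
  "newtons": 25
}}

```text
clock: 9.45
position: [0.6759, -0.1295, 0.1814]
tcp_rot: [[-0.912, 0.41, 0.003], [0.41, 0.912, -0.0], [-0.003, 0.001, -1.0]]
wrist_force: [-0.3, 0.4, 5.8]
gripper_width: 0.453
```

{"name": "drive_tool", "arguments": {
  "targets": [
    [0, 0, 0.06, 0, 0, 0],
    [0, 0, 0.14, 0, 0, 0],
    [0, 0, 0.16, 0, 0, 0],
    [-0.03, -0.05, 0.1, 0, 0, 0],
    [-0.07, -0.12, 0.04, 0, 0, 0],
    [-0.08, -0.14, 0, 0, 0, 0],
    [-0.08, -0.14, 0, 0, 0, 0],
    [-0.08, -0.14, 0, 0, 0, 0]
  ]
}}

```text
clock: 10.12
position: [0.6054, -0.2483, 0.2803]
tcp_rot: [[-0.912, 0.41, -0.001], [0.41, 0.912, 0.0], [0.001, -0.0, -1.0]]
wrist_force: [0.1, -0.3, -2.7]
gripper_width: 0.455
```

{"name": "drive_tool", "arguments": {
  "targets": [
    [-0.08, -0.14, 0, 0, 0, 0],
    [-0.08, -0.14, 0, 0, 0, 0],
    [-0.08, -0.14, 0, 0, 0, 0],
    [-0.07, -0.11, 0, 0, 0, 0],
    [-0.045, -0.06, 0, 0, 0, 0],
    [0, 0, 0, 0, 0, 0],
    [0, 0, 0, 0, 0, 0],
    [0, 0, 0, 0, 0, 0]
  ]
}}

```text
clock: 10.78
position: [0.5371, -0.3634, 0.2797]
tcp_rot: [[-0.913, 0.408, 0.0], [0.408, 0.913, 0.002], [0.0, 0.002, -1.0]]
wrist_force: [0.6, -0.1, -2.8]
gripper_width: 0.453
```

Run:
```python
from workcell import *
import cv2
o=observe();print(o["position"],o["q"],o["wrist_force"])
a=grab_frame("scene")["img"][:,:,::-1]; cv2.imwrite("pics/s4.png",cv2.resize(a[150:340,130:350],None,fx=3,fy=3,interpolation=2))
```

```text
[ 0.53706157 -0.36341329  0.2796682 ] [ 0.08429656  0.42867421  0.58379859  1.58161724 -0.24921647  1.20689228
  1.86610318] [ 0.55441892 -0.09919913 -2.79967555]
```

View pics/s4.png

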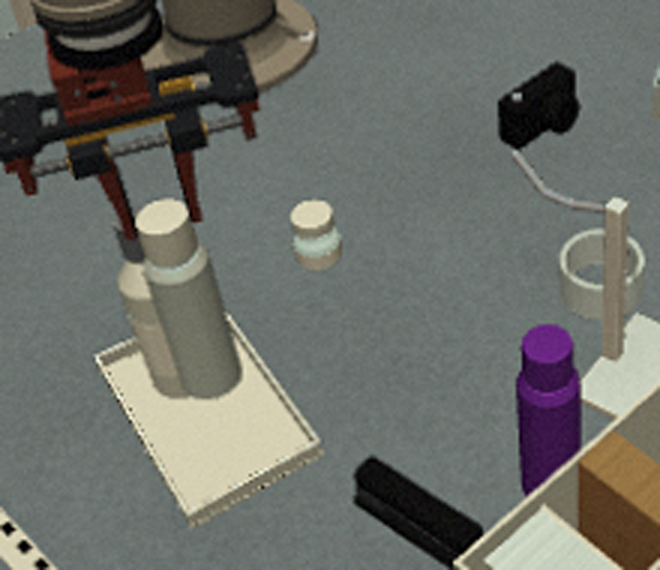

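{"name": "drive_tool", "arguments": {
  "targets": [
    [0, 0, -0.08, 0, 0, 0],
    [0, 0, -0.12, 0, 0, 0],
    [0, 0, -0.11, 0, 0, 0],
    [0, 0, -0.08, 0, 0, 0],
    [0, 0, -0.05, 0, 0, 0],
    [0, 0, -0.025, 0, 0, 0],
    [0, 0, 0, 0, 0, 0],
    [0, 0, 0, 0, 0, 0]
  ]
}}

```text
clock: 11.5
position: [0.5366, -0.3653, 0.1876]
tcp_rot: [[-0.912, 0.409, 0.001], [0.409, 0.912, -0.001], [-0.001, -0.0, -1.0]]
wrist_force: [-0.5, 0.0, -2.5]
gripper_width: 0.452
```

{"name": "drive_tool", "arguments": {
  "targets": [
    [0, 0, 0, 0, 0, 0],
    [0, 0, 0, 0, 0, 0],
    [0, 0, 0, 0, 0, 0],
    [0, 0, 0, 0, 0, 0],
    [0, 0, 0.05, 0, 0, 0],
    [0, 0, 0.15, 0, 0, 0],
    [0, 0, 0.2, 0, 0, 0],
    [0, 0, 0.2, 0, 0, 0]
  ],
  "grip": 0.4
}}

```text
clock: 12.17
position: [0.5351, -0.3652, 0.3085]
tcp_rot: [[-0.912, 0.411, -0.001], [0.411, 0.912, 0.0], [0.002, -0.0, -1.0]]
wrist_force: [0.7, -0.5, -0.7]
gripper_width: 0.702
```

{"name": "drive_tool", "arguments": {
  "targets": [
    [-0.008, 0.18, 0.0, 0, 0, -0.038],
    [-0.008, 0.2, 0, 0, 0, -0.038],
    [-0.008, 0.2, 0, 0, 0, -0.038],
    [-0.008, 0.2, 0, 0, 0, -0.038],
    [-0.008, 0.2, 0, 0, 0, -0.038],
    [-0.008, 0.2, 0, 0, 0, -0.038],
    [-0.008, 0.2, 0, 0, 0, -0.038],
    [-0.008, 0.2, 0, 0, 0, -0.038]
  ]
}}

```text
clock: 12.83
position: [0.5226, -0.0479, 0.308]
tcp_rot: [[-0.736, 0.677, 0.001], [0.677, 0.736, 0.0], [-0.001, 0.001, -1.0]]
wrist_force: [0.7, 0.1, 0.1]
gripper_width: 0.7
```

Run:
```python
from workcell import *
import cv2
o=observe();print(o["position"],o["q"],o["wrist_force"])
a=grab_frame("scene")["img"][:,:,::-1]; cv2.imwrite("pics/s5.png",a);cv2.imwrite("pics/s5z.png",cv2.resize(a[140:340,130:400],None,fx=2.9,fy=2.9,interpolation=2))
a=grab_frame("top")["img"][:,:,::-1]; cv2.imwrite("pics/t5.png",a)
```

```text
[ 0.52260849 -0.0478583   0.30800371] [-0.49585853  0.15160889  0.53457692  1.82801036 -0.08376051  1.18265002
  0.89245571] [0.66413572 0.1333709  0.07329134]
```

View pics/s5z.png

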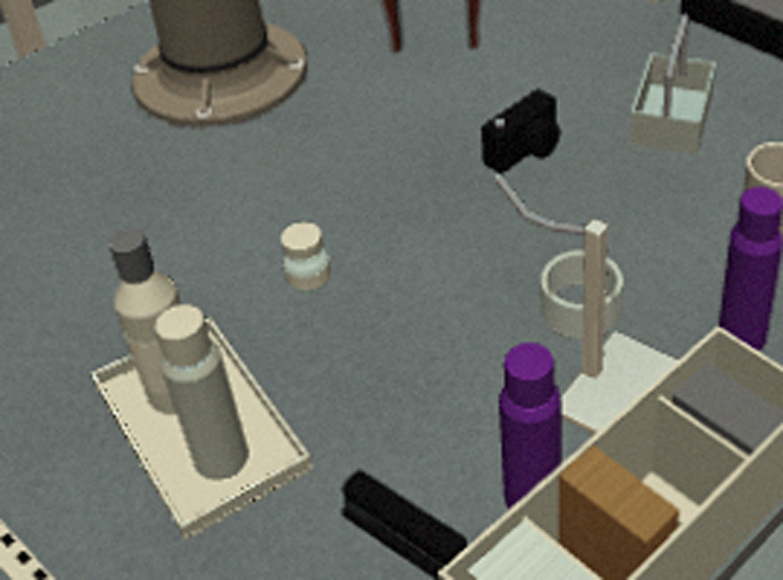

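View pics/t5.png

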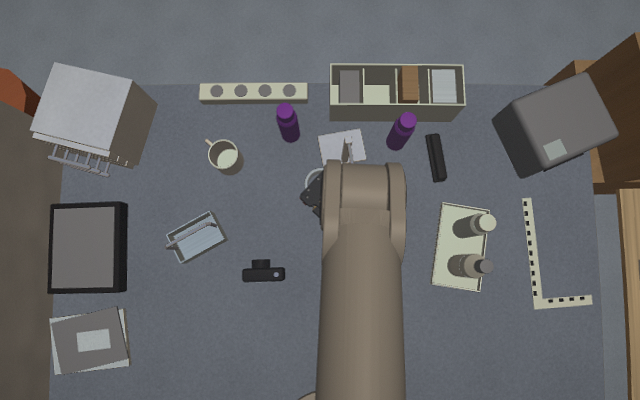

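{"name": "drive_tool", "arguments": {
  "targets": [
    [-0.01, 0.184, 0, 0, 0, -0.0275],
    [-0.01, 0.184, 0, 0, 0, -0.0275],
    [-0.01, 0.184, 0, 0, 0, -0.0275],
    [-0.01, 0.184, 0, 0, 0, -0.0275],
    [-0.01, 0.184, 0, 0, 0, -0.0275],
    [-0.01, 0.184, 0, 0, 0, -0.0275],
    [-0.01, 0.184, 0, 0, 0, -0.0275],
    [-0.01, 0.184, 0, 0, 0, -0.0275]
  ]
}}

```text
clock: 13.6
position: [0.5071, 0.246, 0.3079]
tcp_rot: [[-0.562, 0.827, 0.001], [0.827, 0.562, 0.001], [-0.0, 0.001, -1.0]]
wrist_force: [0.5, 0.1, -0.1]
gripper_width: 0.701
```

{"name": "drive_tool", "arguments": {
  "targets": [
    [-0.01, 0.184, 0, 0, 0, -0.0275],
    [-0.01, 0.184, 0, 0, 0, -0.0275],
    [-0.008, 0.18, 0, 0, 0, -0.0275],
    [0, 0, -0.1, 0, 0, 0],
    [0, 0, -0.15, 0, 0, 0],
    [0, 0, -0.1, 0, 0, 0],
    [0, 0, 0, 0, 0, 0],
    [0, 0, 0, 0, 0, 0]
  ]
}}

```text
clock: 14.27
position: [0.5015, 0.3539, 0.237]
tcp_rot: [[-0.49, 0.872, -0.001], [0.872, 0.49, -0.001], [-0.001, -0.001, -1.0]]
wrist_force: [-0.2, 0.3, 0.6]
gripper_width: 0.704
```

Run:
```python
from workcell import *
import cv2
o=observe();print(o["position"],o["q"],o["wrist_force"])
a=grab_frame("scene")["img"][:,:,::-1]; cv2.imwrite("pics/s6.png",cv2.resize(a[80:200,290:420],None,fx=5,fy=5,interpolation=2))
a=grab_frame("top")["img"][:,:,::-1]; cv2.imwrite("pics/t6.png",cv2.resize(a[180:290,130:290],None,fx=4.5,fy=4.5,interpolation=2))
```

```text
[0.50152631 0.35387041 0.2370145 ] [-0.96261458  0.37015972  0.32333446  1.70583636 -0.1295776   1.08796827
 -0.08692342] [-0.17804169  0.292933    0.58696619]
```

View pics/s6.png

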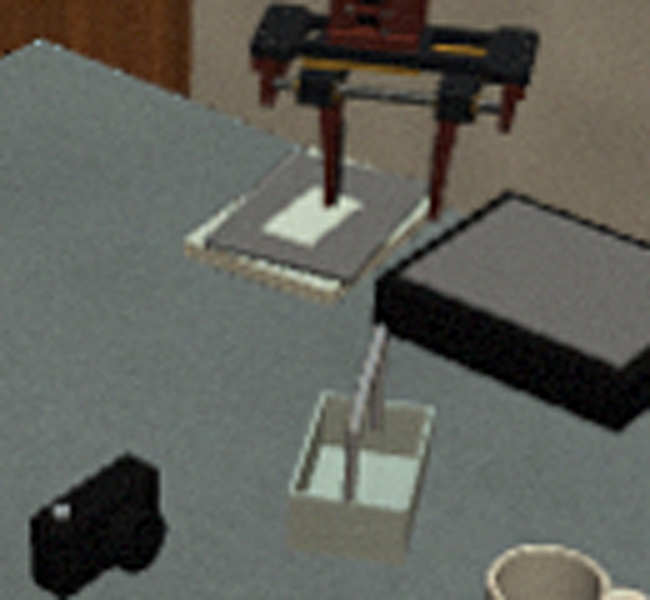

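View pics/t6.png

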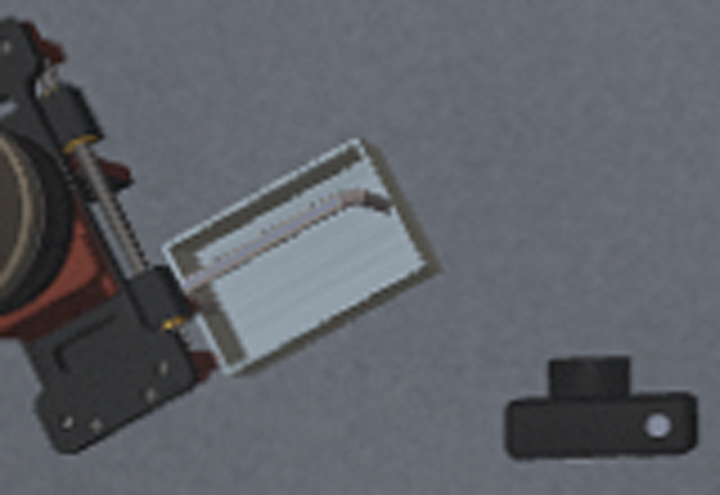

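Run:
```python
from h import *
for s in(-.033,.033):
    P=[.5015+s*.872,.3539+s*.49,.212]
    t=pr("top",P)[0];c=pr("scene",P)[0]
    print((t-[130,180])*4.5,(c-[290,80])*5)
Q=lambda x,y:(130+x/4.5-.4,180+y/4.5-.4)
S=lambda x,y:(290+x/5-.4,80+y/5-.4)
print(bp("top",*Q(270,240),.12),bp("top",*Q(355,197),.12),bp("scene",*S(354,430),.12),bp("scene",*S(381,328),.12))
```

```text
[190.09743473 312.90177446] [327.98415058 233.59149227]
[131.26258309 195.78426747] [423.63591296 245.26937204]
[0.51538454 0.32888791 0.12      ] [0.53880287 0.28313036 0.12      ] [0.55201149 0.27413431 0.12      ] [0.48587199 0.3872361  0.12      ]
```

Run:
```python
from h import *
np.set_printoptions(precision=0,suppress=True)
for n,p,h,o,k in[("s2",[.439,-.3472,.2772],.016,[130,150],3),("s4",[.537,-.3634,.2797],.02,[130,150],3),("s6",[.5015,.3539,.237],.031,[290,80],5),("s1",[.5621,-.0978,.3317],.031,[210,110],3.3)]:
    j=np.array([.872,.49]) if n=="s6" else np.array([.41,.912])
    for ext in(.025,.006,0):
        print(n,ext,[((pr("scene",[p[0]+s*j[0],p[1]+s*j[1],p[2]-ext])[0]-o)*k) for s in(-h-.005,h+.005)])
```

```text
s2 0.025 [array([ 96., 187.]), array([147., 175.])]
s2 0.006 [array([ 90., 170.]), array([142., 157.])]
s2 0 [array([ 88., 165.]), array([140., 152.])]
s4 0.025 [array([136., 255.]), array([200., 237.])]
s4 0.006 [array([130., 237.]), array([195., 220.])]
s4 0 [array([128., 231.]), array([194., 214.])]
s6 0.025 [array([324., 233.]), array([428., 246.])]
s6 0.006 [array([325., 209.]), array([430., 221.])]
s6 0 [array([325., 201.]), array([431., 213.])]
s1 0.025 [array([174., 206.]), array([262., 184.])]
s1 0.006 [array([172., 185.]), array([261., 164.])]
s1 0 [array([171., 179.]), array([261., 158.])]
```

{"name": "drive_tool", "arguments": {
  "targets": [
    [0, 0, -0.1, 0, 0, 0],
    [0, 0, -0.14, 0, 0, 0],
    [0, 0, -0.14, 0, 0, 0],
    [0, 0, -0.11, 0, 0, 0],
    [0, 0, -0.07, 0, 0, 0],
    [0, 0, -0.05, 0, 0, 0],
    [0, 0, 0, 0, 0, 0],
    [0, 0, 0, 0, 0, 0]
  ]
}}

```text
clock: 15.03
position: [0.5022, 0.355, 0.1161]
tcp_rot: [[-0.49, 0.871, 0.001], [0.871, 0.49, 0.001], [0.0, 0.002, -1.0]]
wrist_force: [-0.9, 0.3, 0.2]
gripper_width: 0.702
```

{"name": "drive_tool", "arguments": {
  "targets": [
    [0, 0, 0, 0, 0, 0],
    [0, 0, 0, 0, 0, 0],
    [0, 0, 0, 0, 0, 0],
    [0, 0, 0, 0, 0, 0],
    [0, 0, 0, 0, 0, 0],
    [0, 0, 0, 0, 0, 0],
    [0, 0, 0, 0, 0, 0],
    [0, 0, 0, 0, 0, 0]
  ],
  "grip": -1,
  "newtons": 50
}}

```text
clock: 15.7
position: [0.5013, 0.3546, 0.1149]
tcp_rot: [[-0.491, 0.871, -0.0], [0.871, 0.491, 0.0], [0.0, -0.0, -1.0]]
wrist_force: [-1.3, -0.7, 0.3]
gripper_width: 0.131
```

Run:
```python
from workcell import *
import cv2
o=observe();print(o["position"],o["q"],o["wrist_force"])
a=grab_frame("scene")["img"][:,:,::-1]; cv2.imwrite("pics/s7.png",cv2.resize(a[80:200,290:420],None,fx=5,fy=5,interpolation=2))
a=grab_frame("top")["img"][:,:,::-1]; cv2.imwrite("pics/t7.png",cv2.resize(a[180:290,130:290],None,fx=4.5,fy=4.5,interpolation=2))
```

```text
[0.50133313 0.35458047 0.11485724] [-0.93096451  0.50360133  0.2863619   1.81458461 -0.18263159  0.84914656
 -0.04427391] [-1.2934481  -0.74271257  0.28218703]
```

View pics/s7.png

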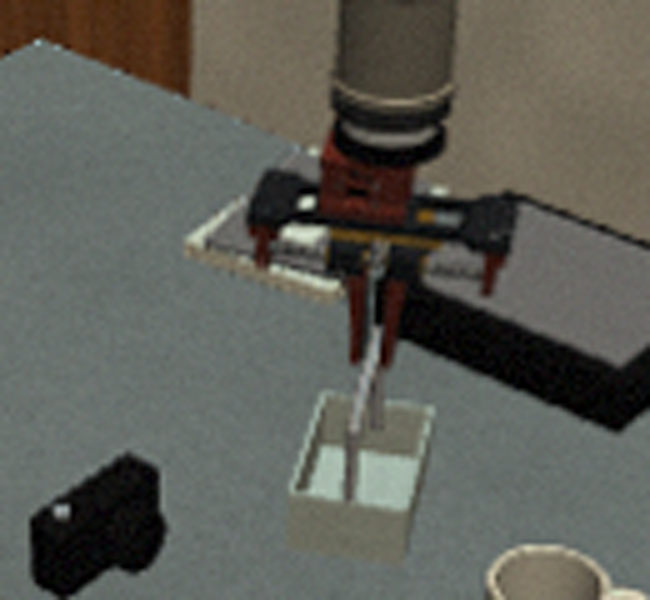

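View pics/t7.png

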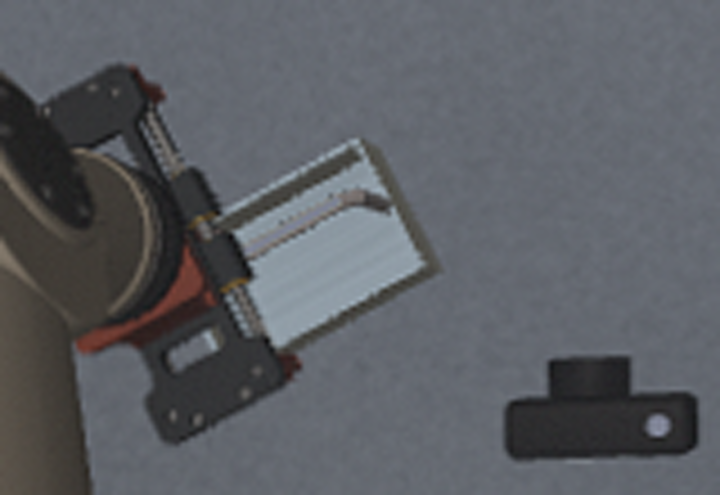

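{"name": "drive_tool", "arguments": {
  "targets": [
    [0, 0, 0.06, 0, 0, 0],
    [0, 0, 0.12, 0, 0, 0],
    [0, 0, 0.16, 0, 0, 0],
    [0, 0, 0.14, 0, 0, 0],
    [0, 0, 0.08, 0, 0, 0],
    [0, 0, 0.04, 0, 0, 0],
    [0, 0, 0, 0, 0, 0],
    [0, 0, 0, 0, 0, 0]
  ]
}}

```text
clock: 16.47
position: [0.5009, 0.3543, 0.2344]
tcp_rot: [[-0.491, 0.871, -0.001], [0.871, 0.491, -0.0], [0.0, -0.001, -1.0]]
wrist_force: [-0.4, -0.3, -2.6]
gripper_width: 0.091
```

Run:
```python
from workcell import *
import cv2
o=observe();print(o["position"],o["q"],o["wrist_force"],o["torque"],o["gripper_width"])
a=grab_frame("scene")["img"][:,:,::-1]; cv2.imwrite("pics/s8.png",cv2.resize(a[80:200,290:420],None,fx=5,fy=5,interpolation=2))
```

```text
[0.50087627 0.35432889 0.23435281] [-0.96398823  0.37194328  0.32388808  1.70986339 -0.13153565  1.08196675
 -0.08577791] [-0.37744898 -0.29342969 -2.55138386] [ 0.01919213  0.06417983 -0.01098914] 0.09100663581205701
```

View pics/s8.png

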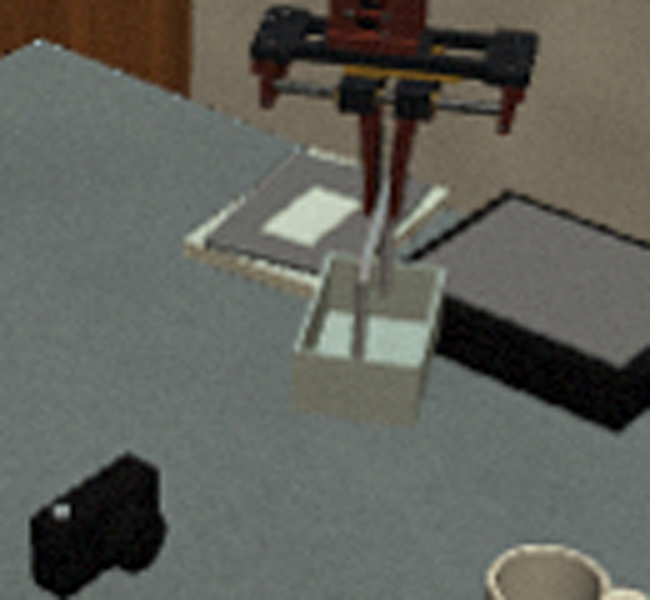

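{"name": "drive_tool", "arguments": {
  "targets": [
    [0.01, -0.06, 0, 0, 0, -0.01],
    [0.016, -0.12, 0, 0, 0, -0.02],
    [0.017, -0.145, 0, 0, 0, -0.021],
    [0.017, -0.145, 0, 0, 0, -0.021],
    [0.017, -0.145, 0, 0, 0, -0.021],
    [0.017, -0.145, 0, 0, 0, -0.021],
    [0.017, -0.145, 0, 0, 0, -0.021],
    [0.017, -0.145, 0, 0, 0, -0.021]
  ]
}}

```text
clock: 17.18
position: [0.5261, 0.1418, 0.2336]
tcp_rot: [[-0.34, 0.94, -0.002], [0.94, 0.34, -0.001], [-0.0, -0.002, -1.0]]
wrist_force: [1.4, 0.5, -2.1]
gripper_width: 0.088
```

{"name": "drive_tool", "arguments": {
  "targets": [
    [0.017, -0.145, 0, 0, 0, -0.021],
    [0.017, -0.145, 0, 0, 0, -0.021],
    [0.017, -0.145, 0, 0, 0, -0.021],
    [0.017, -0.145, 0, 0, 0, -0.021],
    [0.017, -0.145, 0, 0, 0, -0.021],
    [0.017, -0.125, 0, 0, 0, -0.021],
    [0.016, -0.092, 0, 0, 0, -0.02],
    [0.01, -0.055, 0, 0, 0, -0.01]
  ]
}}

```text
clock: 17.85
position: [0.5513, -0.0587, 0.2339]
tcp_rot: [[-0.18, 0.984, -0.002], [0.984, 0.18, -0.001], [-0.001, -0.002, -1.0]]
wrist_force: [0.1, 0.6, -2.6]
gripper_width: 0.088
```

Run:
```python
from workcell import *
import cv2
o=observe();print(o["position"],o["tcp_rot"],o["q"],o["wrist_force"],o["torque"],o["gripper_width"])
a=grab_frame("scene")["img"][:,:,::-1]; cv2.imwrite("pics/s9f.png",a);cv2.imwrite("pics/s9.png",cv2.resize(a[120:280,220:400],None,fx=3.7,fy=3.7,interpolation=2))
a=grab_frame("top")["img"][:,:,::-1]; cv2.imwrite("pics/t9.png",a)
```

```text
[ 0.55133165 -0.05871753  0.23391246] [[-0.17960175  0.9837374  -0.00198507]
 [ 0.98373883  0.17959911 -0.00143805]
 [-0.00105815 -0.00221107 -0.999997  ]] [-0.46228395  0.29004782  0.56064718  1.85855437 -0.17499389  1.04405114
  0.3488459 ] [ 0.07146571  0.59978561 -2.62902078] [-0.02472618  0.05825732 -0.02336424] 0.08803611150967343
```

View pics/s9.png

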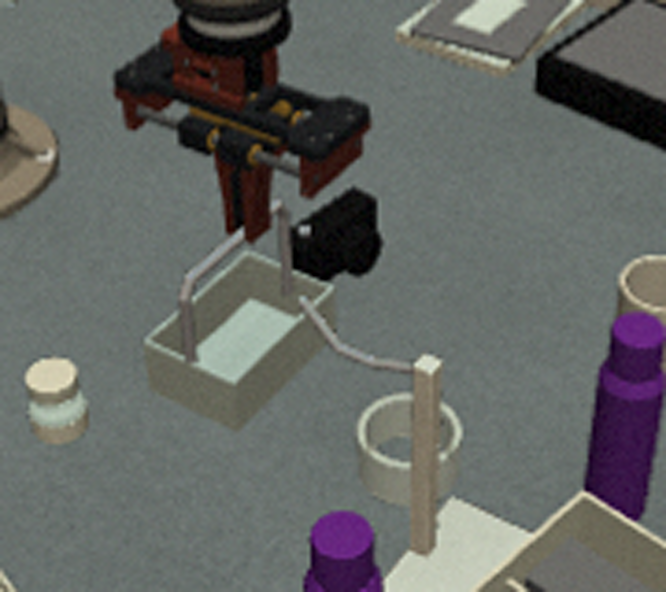

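View pics/t9.png

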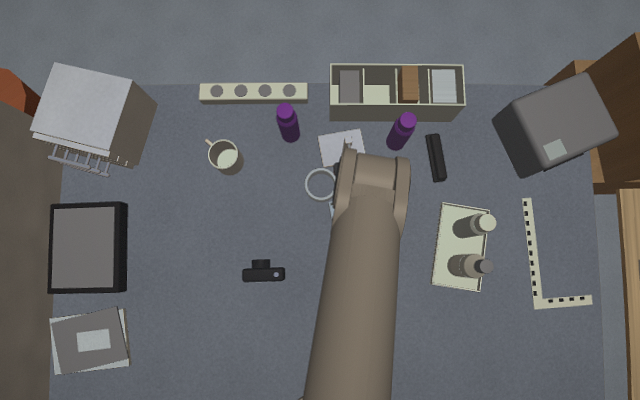

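```bash
cat > fit.py <<'E'
from h import *
from scipy.spatial.transform import Rotation as Ro
np.set_printoptions(precision=4,suppress=True)
def fit(obj,img,R0=None,p0=None):
    from scipy.optimize import least_squares
    obj=np.array(obj,float);img=np.array(img,float)
    f=lambda v:(pr("scene",Ro.from_rotvec(v[:3]).apply(obj)+v[3:])-img).ravel()
    s=least_squares(f,[0,0,np.deg2rad(11),*p0])
    R=Ro.from_rotvec(s.x[:3]);return R,s.x[3:],s.fun
E
python3 - <<'E'
from fit import *
b=np.deg2rad(11.1);ex=np.array([np.cos(b),np.sin(b),0]);ey=np.array([-np.sin(b),np.cos(b),0]);ez=np.array([0,0,1])
S=lambda p:np.array(p)/3.7+[220-.36,120-.36]
obj=[(-.0425,-.065,.05),(-.0425,.065,.05),(.0425,.065,.05),(.0425,-.065,.05),(.0425,-.065,0),(-.0425,-.065,0),(0,-.0585,.119),(0,.0585,.119)]
img=[S(p) for p in[(147,343),(250,253),(332,290),(237,378),(237,428),(150,388),(187,283),(280,207)]]
R,t,r=fit(obj,img,p0=[.556,-.08,.12])
print("caddy t",t,"euler zyx",R.as_euler('zyx',degrees=True)); print(r.reshape(-1,2))
print("barmid",R.apply([0,0,.12])+t)
P0=np.array([.7235,-.0515,0])
st=lambda x,z:P0+ex*x+ez*z
for nm,q in[("tip",st(-.105,.215)),("seat",st(-.06,.185)),("bend45",st(-.045,.185)),("posttop",st(0,.208)),("root",st(0,.2))]:
    print(nm,(pr("scene",q)[0]-[219.64,119.64])*3.7)
E
```

```text
caddy t [ 0.5366 -0.0575  0.0949] euler zyx [10.2494 -1.1675 -1.25  ]
[[-0.1601 -0.8343]
 [-0.6942  0.5019]
 [ 0.0989 -0.2061]
 [-0.7455  0.4805]
 [ 0.3403  0.1592]
 [ 0.7005  0.0611]
 [ 0.1655  0.0818]
 [ 0.2901 -0.2423]]
barmid [ 0.5341 -0.0548  0.2149]
tip [299.9413 303.2452]
seat [353.0023 356.4068]
bend45 [370.6145 363.9018]
posttop [425.3198 362.857 ]
root [425.0988 371.2993]
```

```bash
cat >> fit.py <<'E'
def fitc(obj,img,tcp,ang,roll=True):
    # bar mid = tcp + a*u + h*z ; u along bar ; tilt about jaw axis & about u
    from scipy.optimize import least_squares
    obj=np.array(obj,float)-[0,0,.12];img=np.array(img,float)
    def pose(v):
        Rz=Ro.from_euler('z',ang+v[4]); R=Rz*Ro.from_euler('xy',[v[2],v[3]])
        u=Rz.apply([0,1,0]); return R,np.array(tcp)+v[0]*u+[0,0,v[1]]
    def f(v):
        R,p=pose(v);return (pr("scene",R.apply(obj)+p)-img).ravel()
    s=least_squares(f,[-.022,.0,0,0,0]);R,p=pose(s.x)
    return s.x,p,R,s.fun
E
python3 - <<'E'
from fit import *
S=lambda p:np.array(p)/3.7+[220-.36,120-.36]
obj=[(-.0425,-.065,.05),(-.0425,.065,.05),(.0425,.065,.05),(.0425,-.065,.05),(.0425,-.065,0),(-.0425,-.065,0),(0,-.0585,.119),(0,.0585,.119)]
img=[S(p) for p in[(147,343),(250,253),(332,290),(237,378),(237,428),(150,388),(187,283),(280,207)]]
v,p,R,r=fitc(obj,img,[.5513,-.0587,.2339],np.deg2rad(10.35))
print(v[:2],np.rad2deg(v[2:]),p);print(r.reshape(-1,2))
Rr=Ro.from_rotvec(C["scene"][2]);print("cam",-Rr.inv().apply(C["scene"][3]))
E
```

```text
[-0.0109  0.0017] [-1.8894 -0.5095  0.2984] [ 0.5533 -0.0695  0.2356]
[[-0.7194 -0.763 ]
 [-0.693   0.1215]
 [ 0.8368 -0.2853]
 [-0.4665  0.9286]
 [ 0.4552  1.0057]
 [ 0.0205  0.5321]
 [ 0.2561 -0.3129]
 [ 0.8712 -1.0193]]
cam [ 1.222  -0.63    0.9116]
```

{"name": "drive_tool", "arguments": {
  "targets": [
    [0.03, 0.003, 0, 0, 0, 0.006],
    [0.055, 0.007, 0, 0, 0, 0.006],
    [0.07, 0.008, 0, 0, 0, 0],
    [0.07, 0.008, 0, 0, 0, 0],
    [0.06, 0.007, 0, 0, 0, 0],
    [0.04, 0.005, 0, 0, 0, 0],
    [0, 0, 0, 0, 0, 0],
    [0, 0, 0, 0, 0, 0]
  ]
}}

```text
clock: 18.62
position: [0.6177, -0.0461, 0.2344]
tcp_rot: [[-0.199, 0.98, -0.001], [0.98, 0.199, -0.0], [0.0, -0.001, -1.0]]
wrist_force: [-0.8, 0.1, -1.8]
gripper_width: 0.089
```

Run:
```python
from workcell import *
import cv2
o=observe();print(o["position"],o["tcp_rot"],o["wrist_force"],o["torque"],o["gripper_width"])
a=grab_frame("scene")["img"][:,:,::-1]; cv2.imwrite("pics/s10f.png",a);cv2.imwrite("pics/s10.png",cv2.resize(a[140:260,240:380],None,fx=5,fy=5,interpolation=2))
```

```text
[ 0.61774266 -0.04614575  0.23436056] [[-1.99261308e-01  9.79945996e-01 -8.81095211e-04]
 [ 9.79946389e-01  1.99261298e-01 -1.00802068e-04]
 [ 7.67875926e-05 -8.83512022e-04 -9.99999607e-01]] [-0.78171249  0.05022658 -1.84672186] [-0.05956133  0.08771341 -0.01012498] 0.08880801136442404
```

View pics/s10.png

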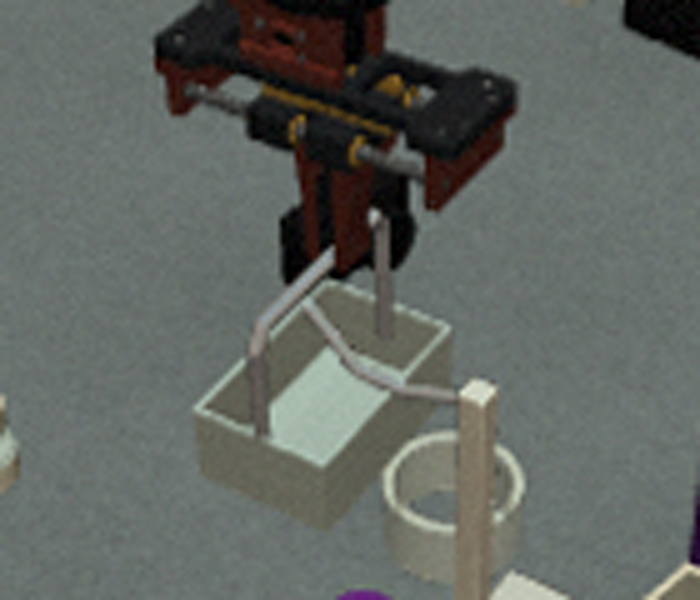

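Run:
```python
from fit import *
from workcell import observe
o=observe();tcp=o["position"];print(tcp)
S=lambda p:np.array(p)/5+[240-.4,140-.4]
obj=[(-.0425,-.065,.05),(-.0425,.065,.05),(.0425,.065,.05),(.0425,-.065,.05),(.0425,-.065,0),(-.0425,-.065,0),(0,-.0585,.119),(0,.0585,.119)]
img=[S(p) for p in[(194,409),(326,282),(453,324),(325,466),(325,530),(200,473),(257,333),(379,215)]]
ang=np.arctan2(.199,.98)
for t in([0,0,0],[0,0,-.01],[-.01,0,0]):
    v,p,R,r=fitc(obj,img,tcp+t,ang)
    print(t,v[:2],np.rad2deg(v[2:]),p,np.abs(r).max())
b=np.deg2rad(11.1);ex=np.array([np.cos(b),np.sin(b),0]);ey=np.array([-np.sin(b),np.cos(b),0])
P0=np.array([.7235,-.0515,0])
for x,z in[(-.105,.215),(-.075,.185),(-.045,.185),(0,.208)]: print((pr("scene",P0+ex*x+[0,0,z])[0]-[239.6,139.6])*5)
for a in(-.011,-.016,-.021):
  for e in(-.052,0,.052): print(a,e,(pr("scene",tcp+(a+e)*ey+[0,0,.004])[0]-[239.6,139.6])*5)
```

```text
[ 0.6172 -0.0467  0.2345]
[0, 0, 0] [-0.0123  0.0007] [-0.0005 -0.4504 -0.0821] [ 0.6196 -0.0587  0.2351] 0.7442793434303212
[0, 0, -0.01] [-0.0123  0.0107] [-0.0005 -0.4504 -0.0821] [ 0.6196 -0.0587  0.2351] 0.7442793164151738
[-0.01, 0, 0] [-0.0017 -0.0137] [ 0.3045 -0.7894 -0.3334] [ 0.6076 -0.0484  0.2207] 0.8184709451223284
[305.5261 309.9908]
[353.7038 371.8167]
[401.0304 391.9591]
[474.9565 390.5472]
-0.011 -0.052 [264.9785 316.764 ]
-0.011 0 [321.6467 262.5467]
-0.011 0.052 [374.9001 211.6175]
-0.016 -0.052 [259.3391 322.1608]
-0.016 0 [316.3507 267.6127]
-0.016 0.052 [369.9203 216.379 ]
-0.021 -0.052 [253.6651 327.5909]
-0.021 0 [311.0229 272.7093]
-0.021 0.052 [364.9113 221.1687]
```

{"name": "drive_tool", "arguments": {
  "targets": [
    [0.02, 0, 0, 0, 0, 0],
    [0.04, 0.001, 0, 0, 0, 0],
    [0.05, 0.001, 0, 0, 0, 0],
    [0.05, 0.002, 0, 0, 0, 0],
    [0.035, 0.002, 0, 0, 0, 0],
    [0.018, 0, 0, 0, 0, 0],
    [0, 0, 0, 0, 0, 0],
    [0, 0, 0, 0, 0, 0]
  ]
}}

```text
clock: 19.33
position: [0.6601, -0.0462, 0.2346]
tcp_rot: [[-0.197, 0.98, -0.001], [0.98, 0.197, -0.0], [-0.0, -0.001, -1.0]]
wrist_force: [0.9, 0.7, -2.1]
gripper_width: 0.092
```

Run:
```python
from workcell import *
import cv2
a=grab_frame("scene")["img"][:,:,::-1]; cv2.imwrite("pics/s11f.png",a);cv2.imwrite("pics/s11.png",cv2.resize(a[150:260,260:370],None,fx=5.4,fy=5.4,interpolation=2))
o=observe();print(o["position"],o["wrist_force"],o["torque"],o["gripper_width"])
```

```text
[ 0.65986647 -0.04625163  0.23472097] [ 0.4257246  -0.72107658 -2.2668245 ] [-0.05752134  0.09783196  0.01785777] 0.08844542771509191
```

View pics/s11.png

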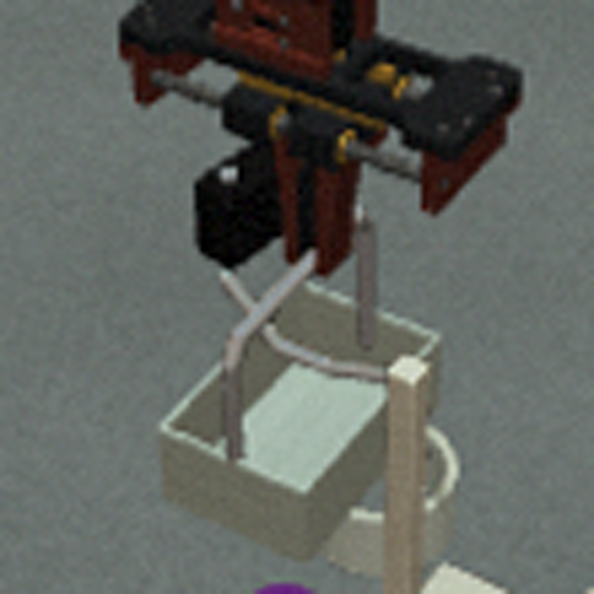

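Run:
```python
from fit import *
k=5.4;o=np.array([260-.4,150-.4])
S=lambda p:np.array(p)/k+o
obj=[(-.0425,-.065,.05),(-.0425,.065,.05),(.0425,.065,.05),(.0425,-.065,.05),(.0425,-.065,0),(-.0425,-.065,0),(0,-.0585,.119),(0,.0585,.119)]
img=[S(p) for p in[(161,428),(309,285),(440,332),(304,490),(303,562),(166,495),(233,345),(364,213)]]
tcp=np.array([.66,-.0462,.2346]);ang=np.arctan2(.197,.98)
v,p,R,r=fitc(obj,img,tcp,ang); print(v[:2],np.rad2deg(v[2:]),p);print(r.reshape(-1,2)*k)
b=np.deg2rad(11.1);ex=np.array([np.cos(b),np.sin(b),0]);ey=np.array([-np.sin(b),np.cos(b),0])
P0=np.array([.7235,-.0515,0])
for x,z in[(-.105,.215),(-.075,.185),(-.06,.185),(-.045,.185),(0,.208)]: print(x,(pr("scene",P0+ex*x+[0,0,z])[0]-o)*k)
d=p-P0;print("bar mid stand frame",d@ex,d@ey,d[2])
```

```text
[-0.0124  0.0011] [ 0.1763 -0.7184 -0.9703] [ 0.6622 -0.0584  0.2357]
[[-1.6677 -2.2645]
 [-3.9436 -4.4265]
 [ 3.8181  5.1051]
 [-0.0508  1.933 ]
 [ 3.2976  1.6453]
 [-0.1403  2.0585]
 [-1.2778 -1.0482]
 [ 2.0506 -2.2014]]
-0.105 [221.9682 280.7901]
-0.075 [274.0001 347.562 ]
-0.06 [299.4085 358.3772]
-0.045 [325.1128 369.3159]
0 [404.953 367.791]
bar mid stand frame -0.061444687856057556 0.004979156990147184 0.23567189088170618
```

{"name": "drive_tool", "arguments": {
  "targets": [
    [0, 0, -0.02, 0, 0, 0],
    [0, 0, -0.04, 0, 0, 0],
    [0, 0, -0.04, 0, 0, 0],
    [0, 0, -0.04, 0, 0, 0],
    [0, 0, -0.03, 0, 0, 0],
    [0, 0, -0.01, 0, 0, 0],
    [0, 0, 0, 0, 0, 0],
    [0, 0, 0, 0, 0, 0]
  ]
}}

```text
clock: 20.05
position: [0.6602, -0.0461, 0.1988]
tcp_rot: [[-0.197, 0.98, -0.0], [0.98, 0.197, -0.0], [-0.0, -0.0, -1.0]]
wrist_force: [-0.0, 0.1, -1.7]
gripper_width: 0.09
```

Run:
```python
from workcell import *
import cv2
a=grab_frame("scene")["img"][:,:,::-1]; cv2.imwrite("pics/s12f.png",a);cv2.imwrite("pics/s12.png",cv2.resize(a[160:270,260:370],None,fx=5.4,fy=5.4,interpolation=2))
o=observe();print(o["position"],o["wrist_force"],o["torque"],o["gripper_width"])
```

```text
[ 0.66041707 -0.04613046  0.19915858] [ 0.78250247 -0.54262385 -3.12206409] [-0.05225448  0.02543389 -0.05403276] 0.08774616759525959
```

View pics/s12.png

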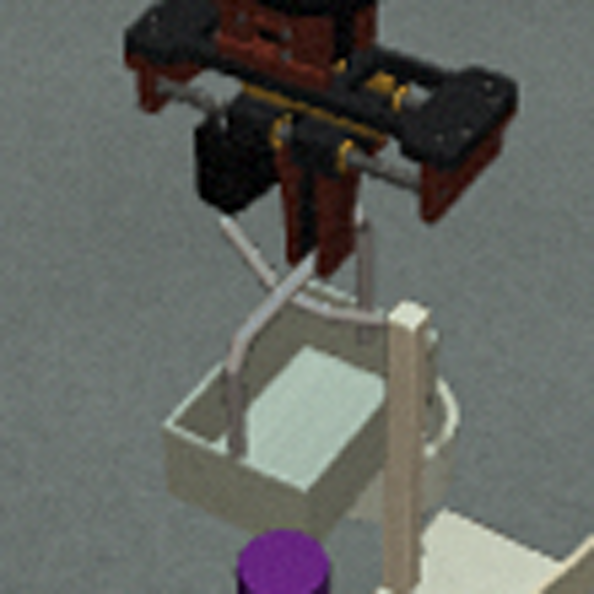

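{"name": "drive_tool", "arguments": {
  "targets": [
    [0, 0, -0.01, 0, 0, 0],
    [0, 0, -0.01, 0, 0, 0],
    [0, 0, -0.01, 0, 0, 0],
    [0, 0, -0.005, 0, 0, 0],
    [0, 0, 0, 0, 0, 0],
    [0, 0, 0, 0, 0, 0],
    [0, 0, 0, 0, 0, 0],
    [0, 0, 0, 0, 0, 0]
  ]
}}

```text
clock: 20.77
position: [0.6602, -0.046, 0.192]
tcp_rot: [[-0.197, 0.98, 0.0], [0.98, 0.197, 0.0], [0.0, 0.0, -1.0]]
wrist_force: [-0.1, 0.2, -2.2]
gripper_width: 0.085
```

Run:
```python
from workcell import *
import cv2
a=grab_frame("scene")["img"][:,:,::-1]; cv2.imwrite("pics/s13f.png",a);cv2.imwrite("pics/s13.png",cv2.resize(a[160:270,260:370],None,fx=5.4,fy=5.4,interpolation=2))
o=observe();print(o["position"],o["wrist_force"],o["torque"],o["gripper_width"])
```

```text
[ 0.66022954 -0.04604666  0.19196701] [-0.94879605 -0.8091363  -2.78607412] [0.02809118 0.05581166 0.01291987] 0.08702496084251403
```

View pics/s13.png

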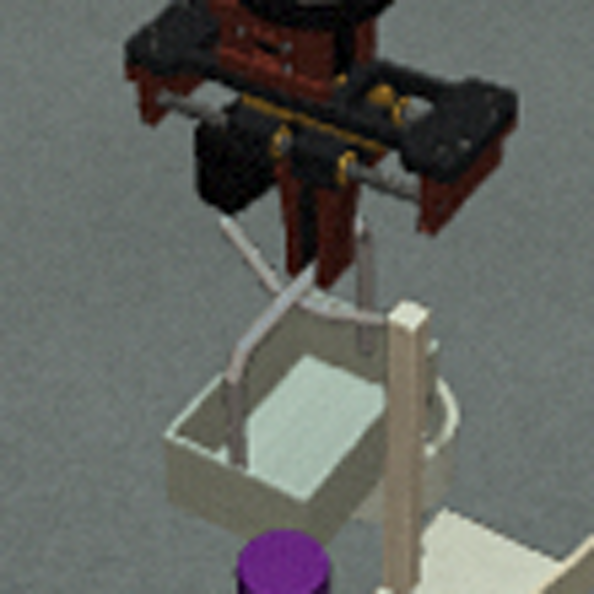

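{"name": "drive_tool", "arguments": {
  "targets": [
    [0, 0, -0.005, 0, 0, 0],
    [0, 0, -0.005, 0, 0, 0],
    [0, 0, -0.005, 0, 0, 0],
    [0, 0, 0, 0, 0, 0],
    [0, 0, 0, 0, 0, 0],
    [0, 0, 0, 0, 0, 0],
    [0, 0, 0, 0, 0, 0],
    [0, 0, 0, 0, 0, 0]
  ]
}}

```text
clock: 21.48
position: [0.6602, -0.046, 0.1889]
tcp_rot: [[-0.197, 0.98, 0.0], [0.98, 0.197, 0.0], [-0.0, 0.0, -1.0]]
wrist_force: [0.6, -0.3, -1.8]
gripper_width: 0.085
```

{"name": "drive_tool", "arguments": {
  "targets": [
    [0, 0, -0.005, 0, 0, 0],
    [0, 0, -0.005, 0, 0, 0],
    [0, 0, 0, 0, 0, 0],
    [0, 0, 0, 0, 0, 0],
    [0, 0, 0, 0, 0, 0],
    [0, 0, 0, 0, 0, 0],
    [0, 0, 0, 0, 0, 0],
    [0, 0, 0, 0, 0, 0]
  ]
}}

```text
clock: 22.15
position: [0.6604, -0.046, 0.1874]
tcp_rot: [[-0.197, 0.98, 0.001], [0.98, 0.197, 0.0], [0.0, 0.001, -1.0]]
wrist_force: [-2.4, -0.1, 5.5]
gripper_width: 0.083
```

Run:
```python
from workcell import *
import cv2
a=grab_frame("scene")["img"][:,:,::-1]; cv2.imwrite("pics/s14f.png",a);cv2.imwrite("pics/s14.png",cv2.resize(a[185:245,290:350],None,fx=10,fy=10,interpolation=2))
o=observe();print(o["position"],o["wrist_force"],o["torque"],o["gripper_width"])
```

```text
[ 0.66044353 -0.04603143  0.18743014] [-1.63105657  1.26239865  6.08078482] [-0.00340041  0.5545304  -0.01885012] 0.08700070745732559
```

View pics/s14.png

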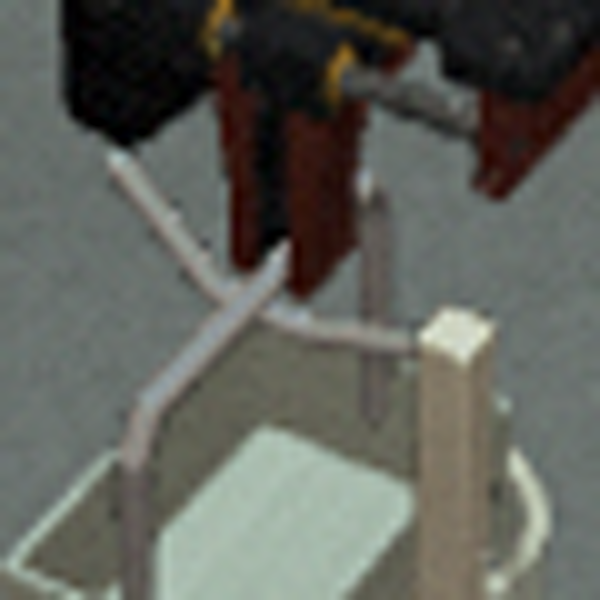

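{"name": "drive_tool", "arguments": {
  "targets": [
    [0, 0, 0.004, 0, 0, 0],
    [0, 0, 0, 0, 0, 0],
    [0, 0, 0, 0, 0, 0],
    [0, 0, 0, 0, 0, 0],
    [0, 0, 0, 0, 0, 0],
    [0, 0, 0, 0, 0, 0],
    [0, 0, 0, 0, 0, 0],
    [0, 0, 0, 0, 0, 0]
  ]
}}

```text
clock: 22.87
position: [0.6603, -0.046, 0.1877]
tcp_rot: [[-0.197, 0.98, 0.0], [0.98, 0.197, -0.0], [-0.0, 0.0, -1.0]]
wrist_force: [-0.1, 0.1, 1.9]
gripper_width: 0.088
```

{"name": "drive_tool", "arguments": {
  "targets": [
    [0, 0, 0, 0, 0, 0],
    [0, 0, 0, 0, 0, 0],
    [0, 0, 0, 0, 0, 0],
    [0, 0, 0, 0, 0, 0],
    [0, 0, 0, 0, 0, 0],
    [0, 0, 0, 0, 0, 0],
    [0, 0, 0, 0, 0, 0],
    [0, 0, 0, 0, 0, 0]
  ],
  "grip": -0.1
}}

```text
clock: 23.53
position: [0.6602, -0.0459, 0.1876]
tcp_rot: [[-0.197, 0.98, -0.0], [0.98, 0.197, 0.0], [0.0, 0.0, -1.0]]
wrist_force: [0.1, 0.5, 0.6]
gripper_width: 0.45
```

Run:
```python
from workcell import *
import cv2
a=grab_frame("scene")["img"][:,:,::-1]; cv2.imwrite("pics/s15f.png",a);cv2.imwrite("pics/s15.png",cv2.resize(a[160:270,260:370],None,fx=5.4,fy=5.4,interpolation=2))
o=observe();print(o["position"],o["wrist_force"],o["torque"],o["gripper_width"])
```

```text
[ 0.66016921 -0.04586262  0.18763137] [ 0.45221918  1.50158272 -0.73425297] [0.06371203 0.04912843 0.02087122] 0.4462644686974952
```

View pics/s15.png

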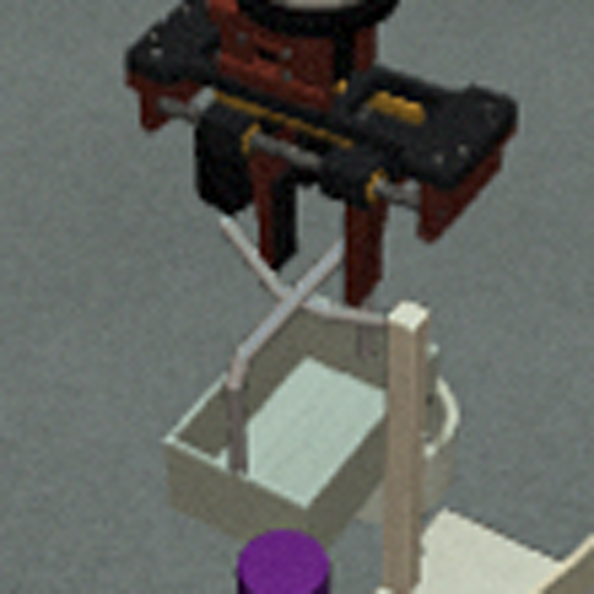

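{"name": "drive_tool", "arguments": {
  "targets": [
    [0, 0, 0.03, 0, 0, 0],
    [0, 0, 0.06, 0, 0, 0],
    [0, 0, 0.08, 0, 0, 0],
    [0, 0, 0.1, 0, 0, 0],
    [0, 0, 0.12, 0, 0, 0],
    [0, 0, 0.12, 0, 0, 0],
    [0, 0, 0.1, 0, 0, 0],
    [0, 0, 0, 0, 0, 0]
  ]
}}

```text
clock: 24.25
position: [0.6623, -0.0471, 0.3158]
tcp_rot: [[-0.197, 0.98, 0.009], [0.98, 0.197, -0.0], [-0.002, 0.008, -1.0]]
wrist_force: [0.0, -0.8, 0.1]
gripper_width: 0.45
```

{"name": "drive_tool", "arguments": {
  "targets": [
    [-0.05, 0.1, 0.05, 0, 0, 0],
    [-0.07, 0.15, 0, 0, 0, 0],
    [-0.07, 0.15, 0, 0, 0, 0],
    [-0.07, 0.15, 0, 0, 0, 0],
    [-0.07, 0.15, 0, 0, 0, 0],
    [-0.07, 0.15, 0, 0, 0, 0],
    [-0.07, 0.15, 0, 0, 0, 0],
    [-0.05, 0.1, 0, 0, 0, 0]
  ]
}}

```text
clock: 24.92
position: [0.5544, 0.1772, 0.3197]
tcp_rot: [[-0.2, 0.98, -0.001], [0.98, 0.2, 0.001], [0.001, -0.0, -1.0]]
wrist_force: [0.4, 0.7, 0.4]
gripper_width: 0.452
```

{"name": "drive_tool", "arguments": {
  "targets": [
    [-0.05, 0.12, 0, 0, 0, 0],
    [-0.05, 0.15, 0, 0, 0, 0],
    [-0.05, 0.15, 0, 0, 0, 0],
    [-0.05, 0.12, 0, 0, 0, 0],
    [0, 0, 0, 0, 0, 0],
    [0, 0, 0, 0, 0, 0],
    [0, 0, 0, 0, 0, 0],
    [0, 0, 0, 0, 0, 0]
  ]
}}

```text
clock: 25.58
position: [0.5169, 0.2802, 0.3198]
tcp_rot: [[-0.195, 0.981, 0.0], [0.981, 0.195, -0.0], [-0.001, 0.0, -1.0]]
wrist_force: [-0.2, -0.9, 0.1]
gripper_width: 0.449
```

Run:
```python
from workcell import *
import cv2,numpy as np
A=[]
for i in range(2):
    a=grab_frame("scene")["img"];A.append(a.astype(int)); t=grab_frame("top")["img"];A.append(t.astype(int))
cv2.imwrite("pics/s16f.png",a[:,:,::-1]);cv2.imwrite("pics/s16.png",cv2.resize(a[160:310,150:390,::-1],None,fx=3.3,fy=3.3,interpolation=2))
cv2.imwrite("pics/t16.png",t[:,:,::-1])
print(np.abs(A[2]-A[0])[200:260,280:350].mean(),np.abs(A[2]-A[0])[300:380,20:100].mean())
o=observe();print(o["clock"],o["position"],o["wrist_force"])
```

```text
2.70484126984127 2.7850520833333334
25.7833 [0.51663878 0.28093528 0.31979467] [ 0.43761101 -0.39557455 -0.51601344]
```

View pics/s16.png

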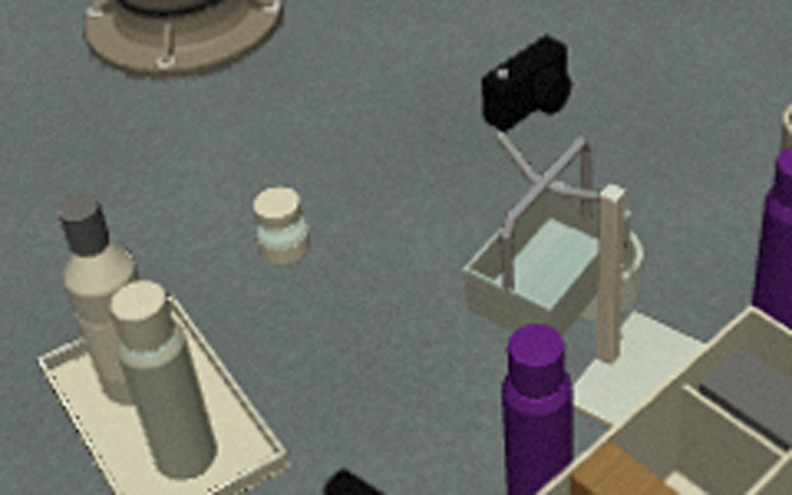

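View pics/t16.png

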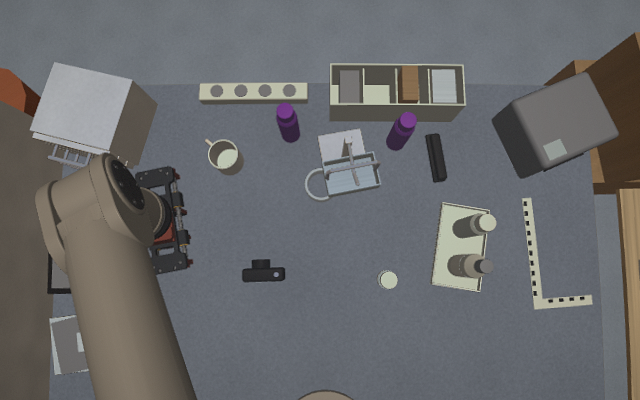

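{"name": "drive_tool", "arguments": {
  "targets": [
    [0, 0, 0, 0, 0, 0],
    [0, 0, 0, 0, 0, 0],
    [0, 0, 0, 0, 0, 0],
    [0, 0, 0, 0, 0, 0],
    [0, 0, 0, 0, 0, 0],
    [0, 0, 0, 0, 0, 0],
    [0, 0, 0, 0, 0, 0],
    [0, 0, 0, 0, 0, 0]
  ]
}}

```text
clock: 26.45
position: [0.5162, 0.282, 0.3197]
tcp_rot: [[-0.197, 0.98, 0.0], [0.98, 0.197, -0.0], [-0.0, 0.0, -1.0]]
wrist_force: [0.9, -0.6, -0.2]
gripper_width: 0.452
```

Run:
```python
from workcell import *
import cv2,numpy as np
a=grab_frame("scene")["img"].astype(int)
b=cv2.imread("pics/s16f.png")[:,:,::-1].astype(int); z=cv2.imread("pics/scene0.png")[:,:,::-1].astype(int)
print(np.abs(a-b)[200:260,280:350].mean(),np.abs(a-b)[300:380,20:100].mean())
for n,s in dict(camera=(170,200,295,325),jar=(214,242,225,247),mug=(186,220,385,424),stapler=(300,342,245,292),purple=(200,262,378,402)).items():
    print(n,np.abs(a-z)[s[0]:s[1],s[2]:s[3]].mean())
hand_in()
print(observe()["clock"])
```

```text
2.9302380952380953 2.791822916666667
camera 3.9340740740740743
jar 3.2516233766233764
mug 3.2026143790849675
stapler 3.645390070921986
purple 3.251568100358423
the job is handed in; nothing more can be done
the job is handed in; nothing more can be done
```

I stood the bottle and then the bare-metal, white-capped can upright in the tray. I then hung the caddy by its handle on the hook, close to centred, backed the arm away and handed the job in at about 26.5 s.

**Last checks:**
- Both cameras showed the bottle and can upright in the tray and the caddy on the hook.
- Pictures about 0.7 s apart differed around the caddy by little more than image noise (2.9 against 2.8 on bare table), so it hangs still.
- The camera, jar, mug, stapler and one purple can matched the first picture to near noise level. I checked the tape and the other purple can only by eye.

**Disagreements:**
- My estimates of where the gripper held the handle ranged from 12 to 22 mm off its middle, so I set the final centring from a picture of the bar touching the hook.
- The fingertips showed about 20 mm higher in the pictures than their stated length, so I gripped the handle lower to allow for it.

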